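# Offer up a snap ring to a ball joint housing

## Task

Swing the orange dust cover aside so that the bore of the ball joint housing is free. Then take the snap-ring tweezers from their rest by the two black grips, squeeze them until the tips stand 10 mm apart (both arms on the green marks of their scale), and lower the closed ring into the bore, level with its groove and clear of the cover plate below. Finish while holding the tweezers there, steady and at that gap, so that the fit can be checked before the ring is let go.

Things in the scene. Friction and masses are not known exactly. Their poses are not given: they have to be found in the camera images.
- housing: Black ball joint housing, 76 mm across, on an aluminium nest plate (115 x 105 x 16 mm), fixed. Origin on the table under the bore's centre, z up. Rim 50 mm above the table; bore 50 mm across, open upward, 14 mm deep down to a steel cover plate. A forged arm runs 87 mm along +x, 36 mm high; clamps 38 mm high stand on the +y and -y sides; the cover's post at x = 46, y = -44 mm is 61 mm high.
- bore_groove (a point): Centre of the bore at the height of its ring groove: 43 mm above the table, 7 mm below the rim and 7 mm above the cover plate. z along the bore, up; x and y as of the housing.
- dust_cover (a joint): Angle of the dust cover in rad about its upright post: 0 = over the bore, growing as it swings aside anticlockwise seen from above, 1.7 = stop. The bore is free above about 1.1. Starts at 0 to 0.12 and stays where it is left (its friction is under 1 N at the knob).
- cover_knob (a point): On the axis of the cover's upright black knob (16 mm across, 23 mm high, from 55 to 78 mm above the table), at 66 mm above the table. The cover is an orange disc 60 mm across and 4 mm thick, just above the rim, with the knob in its centre.
- cover_pivot (a point): Axis of the post that the dust cover turns about, at the height of the rim; 64 mm from the knob's axis.
- tweezers: Snap-ring tweezers, 100 g, lying level on the rest. Origin midway between the two black grips at mid-height of the arms (49 mm above the table on the rest); x towards the tips, y to the left arm, z up. Arms 10 mm high run from the bow at x = -97 to the tips at x = 48 mm, which bend 31 mm straight down through the ears of a level ring. Scale plate at x = 24 mm: arms on green = mark, red = too far.
- tip_left (a point): Left tip pin of the tweezers, on its centre line at the height of the ring, 29 mm below the arms. The tip gap is the distance between this point and tip_right: 24 mm at rest, 10 mm at the mark.
- tip_right (a point): Right tip pin of the tweezers, on its centre line at the height of the ring.
- tweezers_left (a joint): Closing angle of each arm in rad (both move alike) about its hinge at x = -82 mm: 0 = open at rest (tip gap 24 mm), 0.0538 = at the mark (10 mm), 0.067 = fully squeezed. Tip gap = 24 mm - 260 mm x angle. Grips (28 mm long, 13 mm high): 33 mm over their outer faces at rest, 24 mm and parallel at the mark. Springs push out 7 N a side at rest, 11 N at the mark, enough to carry the tweezers.
- ring_center (a point): Centre of the snap ring (2 mm thick, stays on the tips) when closed to the mark: 63.7 mm in front of the tweezers' origin and 29 mm below it. Axes as of the tweezers. The ring is 52 mm wide at rest, too wide for the bore, and 44 mm at the mark; it enters below about 19 mm tip gap.
- tweezer_rest: Fixed rest: grey base 165 x 56 x 6 mm with two black supports 44 mm high, under the bow and under the arms 36 mm in front of the grips' middle; low cheeks beside the tweezers reach up to 54 mm (bow) and 53 mm (arms). Origin on the table under the tweezers' origin, x along the tweezers. The tweezers lift straight up out of it.
- nut_0: Castle nut, 25 x 22 x 18 mm, a bystander. Leave alone.
- nut_1: Castle nut, 25 x 22 x 18 mm, a bystander. Leave alone.
- boot_0: Black rubber dust boot, 45 mm across, 22 mm high, a bystander. Leave alone.

How it is judged (in metres and radians):
On the way, in this order (a step that is already met when the one before it is completed fails the run):
1. the dust cover is swung aside (over 1.1 rad) (value of joint dust_cover above 1.1 rad), for 0.2 s.
2. the tweezers are off their rest with the tips 8 to 12 mm apart and the ring above the housing's rim (distance between tip_left and tip_right between 0.008 and 0.012 m and height (world z) of ring_center above 0.052 m and contact force between tweezers and tweezer_rest below 0.1 N), for 0.2 s.
At the end, for the whole second after the job is handed in: Held still, clear of the rest: tips 10 mm apart (8 to 12), level within 0.12 rad, ring centre within 4 mm of the bore axis and of the groove's height, under 3 N on the housing; the dust cover still swung aside (over 1.1 rad) (distance between tip_left and tip_right between 0.008 and 0.012 m and horizontal distance between ring_center and bore_groove below 0.004 m and z of ring_center in the frame of bore_groove between -0.0045 and 0.004 m and angle between tweezers's own z axis and vertical below 0.12 rad and linear speed of tweezers below 0.01 m/s and velocity of joint tweezers_left between -0.05 and 0.05 rad/s and contact force between tweezers and the fingers above 2 N and contact force between tweezers and housing below 3 N and contact force between tweezers and tweezer_rest below 0.1 N and value of joint dust_cover above 1.1 rad); the arm keeps its last pose, push and grip.
It fails at once if the ring or tweezers are forced against the housing with more than 20 N (contact force between tweezers and housing above 20 N).
It fails at once if a bystander is pushed about by more than 30 mm (distance of any of nut_0, nut_1, boot_0 from where it was at the start of the episode above 0.03 m).
It also fails if it takes over 43 s, if anything falls off the work surface, if the arm or the gripper's body presses on something with over 40 N, if the wrist force passes 120 N, or if a joint passes its speed limit or range.

## Robot

A 7-joint arm with a two-finger parallel gripper is mounted at the origin on a cart in front of the work surface, level with it; the furniture and walls round the work are solid. World frame = base frame: x ahead of the robot, y to its left, z up, the work surface at z = 0. Lengths are in m, angles in degrees, forces in N, time in s.
With the tool pointing down it reaches from about 0.425 to 0.875 m from the base axis. Payload 4.7 kg.
Tool frame: the origin (TCP) lies on the centre line of the jaws, within the pads' length; the fingertips stand ahead of it and the grasp point (between the pads) lies 2 mm behind it (env.tip_reach is the x of the fingertips in the tool frame, in m); x points along the fingers, z is the direction in which the jaws open and shut, and the axes are right-handed (so a half turn about x gives the same grasp; the last joint's range is limited). The gripper opens to 87 mm and grips with 3 to 60 N. Pads are 19 mm wide; open, the fingers measure 117 mm over their backs; the gripper's body (75 mm by 190 mm) begins 51 mm behind the grasp point.
Start: joints at [-65.713, 18.392, -4.016, 83.108, 1.295, 78.541, -3.26], TCP at [0.259, 0.596, 0.24] pointing down, gripper open.
Joint ranges: [-163.93, 163.93], [-17.29, 119.83], [-79.2, 71.16], [3.27, 140.29], [-89.18, 269.18], [5.43, 117.66], [-154.24, 154.24]. Speed limits (degrees/s): [147.25, 147.25, 180, 180, 180, 180, 180].

## Interface

Orientations are given as [roll, pitch, yaw] about the fixed x, y, z axes, in that order (R = Rz(yaw) Ry(pitch) Rx(roll)).
In Python, from cell import telemetry, optics, env, models gives the robot as it stands.
- The arm moves only by the shell command python3 -m pendant 'ROWS' [FORCE]. ROWS is JSON, a list of rows, each a list of 3 entries, a list of its own where there are three numbers: the finger opening in mm, from 0 to 87, then the shift along the tool's x, y, z in mm, then the turn, a rotation vector about the tool's x, y, z in rad. A call has 1 to 10 rows; each row is the pose to reach, as a shift and turn from the pose commanded when the call began, along the tool's axes at that moment; what a row does not reach only later rows make up. A row lasts 1/12 s, in which the tool goes at most 41.7 mm and 7.16 degrees, less where a joint would pass 70% of its speed; a pose out of reach is approached as far as the arm can. A call with a gripper value outside its range is refused whole. The fingers move at their own pace and stop on an object; FORCE is the grip in N (left out, the last holds). Time passes only in rows, so rows that repeat a pose let the fingers close. It gives the time, the measured TCP pose, the force and the opening at its end, in the units of the state.
- telemetry.get_obs(): the state, without advancing time (a new reading comes with each control period).
- optics.read_camera(name): name is "side" or "top"; returns a dict with "image" (384x512x3 uint8, blue, green, red), "range_z" (384x512 float32, m along the optical axis (not along the pixel's ray), 0 where there is no reading), "fx", "fy", "cx", "cy" (pixels), "cam_to_world" (4x4, takes a point from camera to world coordinates). Camera axes: x right, y up, looking along -z (the intrinsics and any distortion apply to the point x, -y, -z); pixel columns grow to the right and rows downward; lengths in m; the calibration is good to about 2 mm. A picture is of the moment at which its call begins.
- env.sign_off(): hands the job in, once; it reports no verdict.
Trained networks look in the newest picture that a camera, given by its name, has taken for a name from the list of things; names that differ only in an ending like _2 or _b are one class to them, and where a whole thing is asked for, a point or a joint stands for the part that bears it (a point fixed in the world has none). Each returns a list of dicts, best first, with "confidence" (0 to 1); they miss things now and then, are a little off and sometimes report something else, mostly with a low value. They report only what shows in the picture. A call takes as long as a camera call.
- models.masks_of(camera, label): "pixels" (384x512 bool, what is visible of it) and "extent" ([left, top, right, bottom] as shares, 0 to 1, of the picture: columns of its width, rows of its height, round what is visible of it).
- models.landmark_of(camera, label): "centre" ([row, column] as shares, 0 to 1, of the picture: columns of its width, rows of its height: a listed point, or the origin of a listed thing).
The state is a dict: "time_s": time; "qpos": joint angles; "joint_velocities": joint speeds; "effort": joint torques, N m; "tool_pos": TCP position; "tool_rot": TCP orientation; "force": force on the tool from outside, world axes, zero at the start; "wrist_torque": the same for the moment, N m; "grip_width": finger opening in m.
Only numpy, scipy, OpenCV 4.12 (cv2) and the standard library are available. Lean on these libraries where they do the work, as an engineer would, in place of code of your own. Each camera call takes 0.05 s, during which the arm holds its last target.

## Working session

There is one attempt and no reset: what is moved stays moved. The work goes in short steps, Python scripts to look and compute and a shell command to move; the robot and the scene stay as the last step left them, time stands still between calls to the robot, and variables do not carry over. Pictures are saved under pics/ and viewed, and the job is handed in when it is done.

```bash
ls; mkdir -p pics; cat > h.py <<'E'
import numpy as np, cv2
from cell import telemetry, optics, env, models
from scipy.spatial.transform import Rotation as R
def pt(c,row,col,z=None,depth=None):
    K=np.array([[c['fx'],0,c['cx']],[0,c['fy'],c['cy']],[0,0,1]])
    d=np.array([(col-c['cx'])/c['fx'],-(row-c['cy'])/c['fy'],-1.0])
    T=np.array(c['cam_to_world']); o=T[:3,3]; w=T[:3,:3]@d
    if depth is not None: return o+w*depth
    return o+w*((z-o[2])/w[2])
def proj(c,p):
    T=np.linalg.inv(np.array(c['cam_to_world'])); q=T[:3,:3]@np.array(p)+T[:3,3]
    return c['cy']-q[1]/-q[2]*c['fy']*1.0, c['cx']+q[0]/-q[2]*c['fx']
E
python3 - <<'E'
from h import *
print(telemetry.get_obs(), env.tip_reach)
for n in ("side","top"):
    c=optics.read_camera(n); cv2.imwrite(f"pics/{n}0.png",c['image'])
    print(n,{k:(v if np.size(v)<20 else np.shape(v)) for k,v in c.items()})
    for l,z in [("housing",0),("bore_groove",.043),("cover_knob",.066),("cover_pivot",.05),("tweezers",.049),("tip_left",.02),("tip_right",.02),("ring_center",.02),("tweezer_rest",0),("nut_0",0),("boot_0",0)]:
        for r in models.landmark_of(n,l)[:2]:
            row,col=r['centre'][0]*384,r['centre'][1]*512
            print(l,round(r['confidence'],2),round(row),round(col),pt(c,row,col,z).round(4))
E
```

```text
pics
{'time_s': 0.0, 'qpos': array([-65.71308191,  18.43790006,  -4.01827312,  83.17513336,
         1.29516161,  78.53989825,  -3.25848964]), 'joint_velocities': array([ 0.04015858,  0.06152501,  0.10088017, -0.06145291, -0.00468637,
        0.04878195, -0.00228063]), 'effort': array([ 4.60140018e-04, -4.91298938e+01, -4.03770916e-01, -3.12519801e+01,
       -6.39267359e-02,  4.39499435e-02,  2.02020183e-04]), 'tool_pos': array([0.25878095, 0.59569966, 0.23847297]), 'tool_rot': array([-177.32551686,   89.89221446, -110.79853593]), 'force': array([0.04884538, 0.19208702, 0.85065713]), 'wrist_torque': array([0.00082065, 0.03949434, 0.02435034]), 'grip_width': 0.08677646784727251} 0.017
side {'image': (384, 512, 3), 'range_z': (384, 512), 'fx': 499.7841373636372, 'fy': 499.7841373636372, 'cx': 264.1951877737, 'cy': 195.1330671770374, 'cam_to_world': array([[-0.99542313,  0.00916052, -0.09512555,  0.36133328],
       [-0.09161431, -0.37473709,  0.92259359,  0.76933998],
       [-0.02719564,  0.92708586,  0.3738612 ,  0.51067081],
       [ 0.        ,  0.        ,  0.        ,  1.       
[... 1085 characters left out ...]
 ,  1.        ]])}
housing 0.56 181 301 [ 0.4951 -0.4322  0.    ]
bore_groove 0.9 179 303 [ 0.492  -0.4321  0.043 ]
cover_knob 0.65 173 304 [ 0.5011 -0.4315  0.066 ]
cover_knob 0.28 167 331 [ 0.5177 -0.4957  0.066 ]
cover_pivot 0.57 167 330 [ 0.5211 -0.4964  0.05  ]
cover_pivot 0.5 150 187 [ 0.5614 -0.1414  0.05  ]
tweezers 0.63 234 244 [ 0.3537 -0.2877  0.049 ]
tip_left 0.6 225 227 [ 0.3759 -0.2446  0.02  ]
tip_right 0.51 222 236 [ 0.3842 -0.2653  0.02  ]
ring_center 0.61 219 227 [ 0.3914 -0.2423  0.02  ]
tweezer_rest 0.94 237 246 [ 0.3473 -0.2926  0.    ]
nut_0 0.42 159 214 [ 0.5511 -0.2039  0.    ]
boot_0 0.64 224 227 [ 0.3795 -0.2435  0.    ]
boot_0 0.57 126 234 [ 0.6418 -0.2541  0.    ]
```

View pics/side0.png

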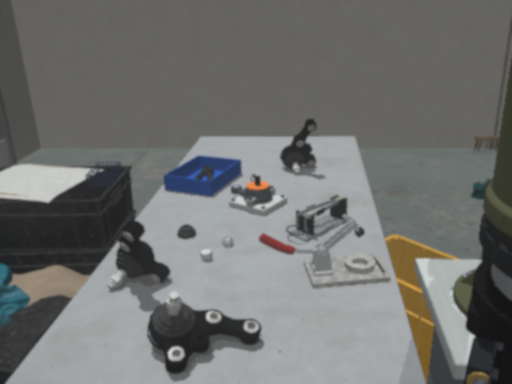

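View pics/top0.png

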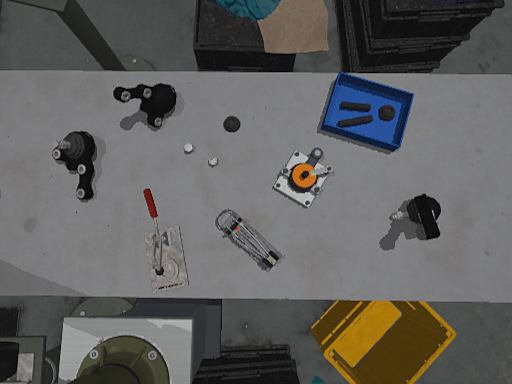

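```bash
python3 - <<'E'
from h import *
c=optics.read_camera("top"); im=c['image']
a=cv2.resize(im[190:280,200:300],(800,720),interpolation=cv2.INTER_CUBIC)[:600]
b=cv2.resize(im[135:215,260:345],(680,640),interpolation=cv2.INTER_CUBIC)[:600]
cv2.imwrite("pics/ta.png",a);cv2.imwrite("pics/tb.png",b)
c2=optics.read_camera("side"); im=c2['image']
cv2.imwrite("pics/sa.png",cv2.resize(im[165:245,220:370],(800,427),interpolation=cv2.INTER_CUBIC))
print(R.from_euler('xyz',telemetry.get_obs()['tool_rot'],degrees=True).as_matrix().round(3))
d=c['range_z']
for l in ("housing","dust_cover","cover_knob","tweezers","tweezer_rest"):
  for r in models.masks_of("top",l)[:1]:
    m=r['pixels']&(d>0); ys,xs=np.nonzero(m)
    P=np.array([pt(c,y,x,depth=d[y,x]) for y,x in zip(ys,xs)])
    print(l,r['confidence'],len(P),P.mean(0).round(4),np.percentile(P,[2,50,98],axis=0).round(4).tolist())
E
```

```text
[[ 0.    -0.917  0.398]
 [ 0.     0.398  0.917]
 [-1.    -0.     0.   ]]
housing 0.56 1960 [ 0.4977 -0.4319  0.0314] [[0.4354, -0.489, 0.0113], [0.4953, -0.4316, 0.0283], [0.5635, -0.3737, 0.0629]]
dust_cover 0.74 560 [ 0.5011 -0.4407  0.0552] [[0.4723, -0.4986, 0.0496], [0.5025, -0.4357, 0.0542], [0.5253, -0.4054, 0.0777]]
cover_knob 0.77 508 [ 0.5011 -0.4389  0.0558] [[0.4746, -0.4919, 0.0507], [0.5022, -0.4353, 0.0543], [0.5251, -0.4055, 0.0779]]
tweezers 0.56 280 [ 0.3561 -0.2842  0.0371] [[0.2885, -0.3569, -0.0009], [0.3632, -0.2723, 0.0442], [0.4144, -0.2374, 0.0562]]
tweezer_rest 0.83 1201 [ 0.3328 -0.3067  0.015 ] [[0.2747, -0.3697, 0.0018], [0.331, -0.3095, 0.0057], [0.3934, -0.2382, 0.0542]]
```

View pics/ta.png

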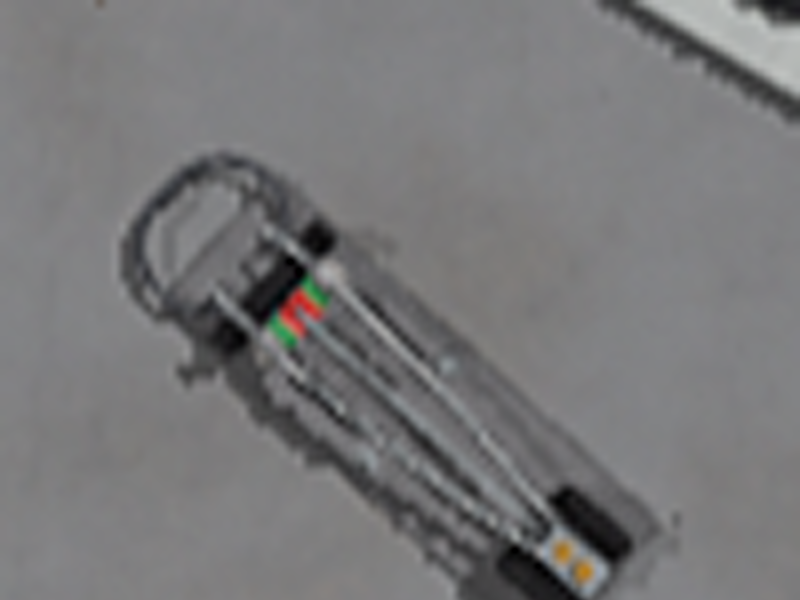

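View pics/tb.png

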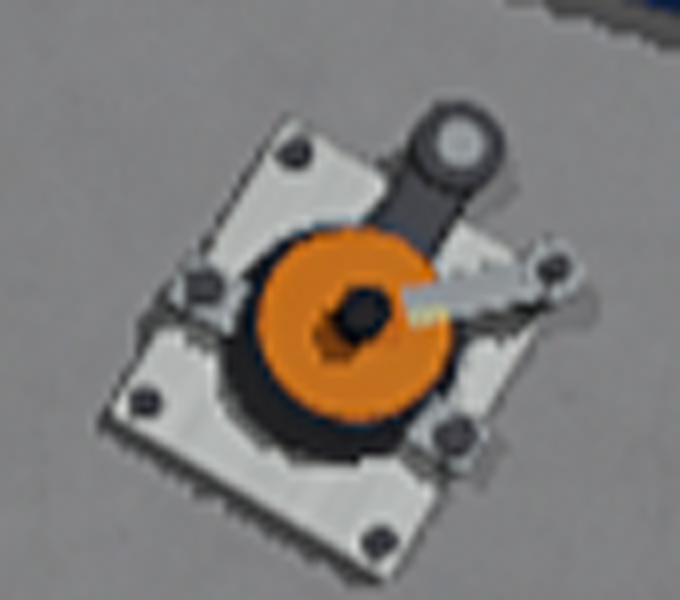

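View pics/sa.png

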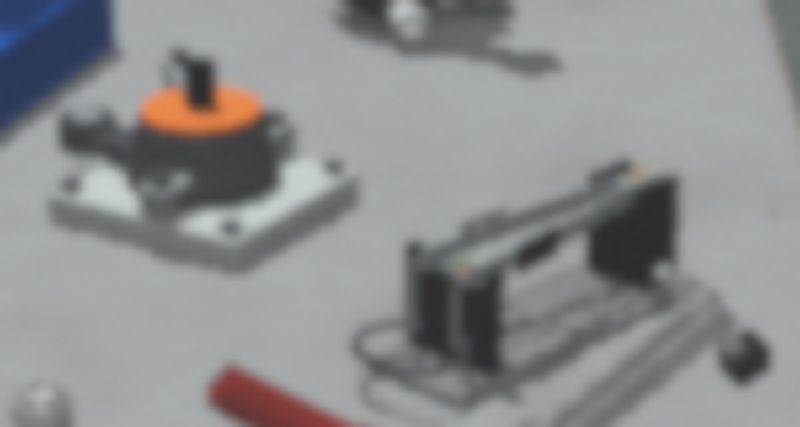

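```bash
python3 - <<'E'
from h import *
im=cv2.imread("pics/top0.png")
a=cv2.resize(im[205:275,212:287],(750,700),interpolation=cv2.INTER_CUBIC)
a=cv2.convertScaleAbs(a,alpha=1.6)[100:700]
cv2.imwrite("pics/ta2.png",a)
E
```

```text
(no output)
```

View pics/ta2.png

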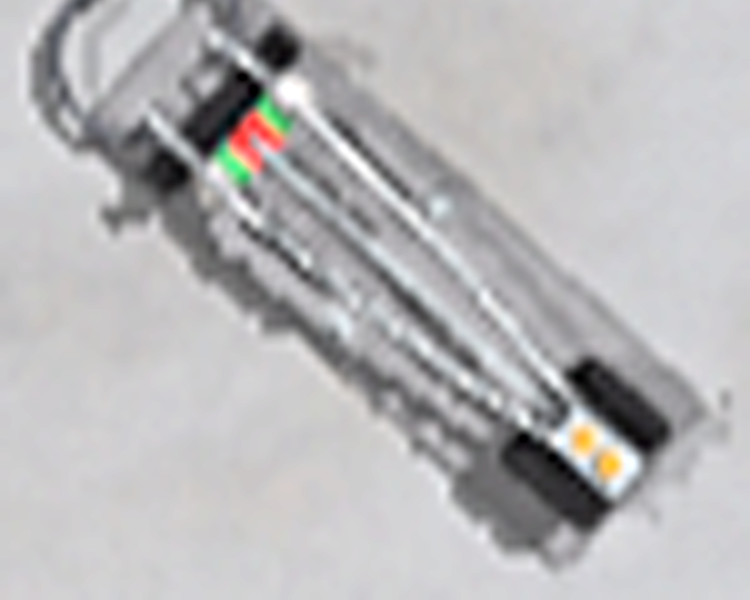

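```bash
python3 - <<'E'
from h import *
c=optics.read_camera("top")
f=lambda u,v,z:pt(c,205+(v+100)/10-.45,212+u/10-.45,z=z)
F=(f(280,45,.053)+f(165,170,.053))/2; B=(f(620,405,.054)+f(555,480,.054))/2
S=f(252,140,.053)
d=F-B; L=np.hypot(*d[:2]); u=d/L
print(F,B,S,L,np.degrees(np.arctan2(u[1],u[0])))
print('origin from F',F-u*.036,'from S',S-u*.024)
# green mask centroid, orange screws
im=c['image'].astype(int)
g=(im[...,1]>im[...,0]+40)&(im[...,1]>im[...,2]+40)
g[:200]=0;g[280:]=0;g[:,:210]=0;g[:,300:]=0
ys,xs=np.nonzero(g);w=np.c_[ys,xs];print(w.tolist())
import itertools
P=np.array([pt(c,y,x,z=.053) for y,x in w]); print(P.mean(0), [c['range_z'][y,x] for y,x in w])
print([pt(c,y,x,depth=c['range_z'][y,x]).round(4).tolist() for y,x in w])
# side landmarks again several
c2=optics.read_camera("side")
for l,z in (("tweezers",.049),("ring_center",.02),("tip_left",.02),("tip_right",.02),("cover_pivot",.05),("cover_knob",.066)):
  for r in models.landmark_of("side",l)[:1]:
    print(l,r['confidence'],pt(c2,r['centre'][0]*384,r['centre'][1]*512,z=z))
E
```

```text
[ 0.37481545 -0.26246729  0.053     ] [ 0.29696991 -0.35038546  0.054     ] [ 0.3670997  -0.26966637  0.053     ] 0.11742884395194818 48.47730069940074
origin from F [ 0.35095045 -0.28942024  0.05330657] from S [ 0.3511897  -0.287635    0.05320438]
[[225, 238], [226, 239], [227, 240], [230, 234], [231, 234], [231, 235], [232, 235], [232, 236]]
[ 0.36542553 -0.26880135  0.053     ] [np.float32(0.90154684), np.float32(0.8646866), np.float32(0.8631132), np.float32(0.86339647), np.float32(0.8610158), np.float32(0.8609621), np.float32(0.8626003), np.float32(0.8624632)]
[[0.378, -0.2709, 0.0061], [0.3738, -0.2746, 0.0427], [0.3713, -0.2771, 0.0439], [0.3639, -0.2626, 0.0426], [0.3615, -0.2628, 0.0446], [0.3615, -0.2652, 0.0446], [0.3591, -0.2652, 0.0426], [0.3592, -0.2676, 0.0427]]
tweezers 0.91 [ 0.3572738  -0.26369128  0.049     ]
ring_center 0.66 [ 0.39900947 -0.22598856  0.02      ]
tip_left 0.46 [ 0.37524744 -0.22935187  0.02      ]
tip_right 0.74 [ 0.39635091 -0.25898826  0.02      ]
cover_pivot 0.69 [ 0.39879384 -0.17559957  0.05      ]
cover_knob 0.67 [ 0.48828378 -0.40325286  0.066     ]
```

```bash
python3 - <<'E'
from h import *
c=optics.read_camera("top")
f=lambda u,v,z:pt(c,135+v/8-.44,260+u/8-.44,z=z)[:2]
C1,C2=f(205,288,.038),f(455,437,.038)
print('clamps',C1,C2,(C1+C2)/2,'dist',np.linalg.norm(C1-C2),'yaw',np.degrees(np.arctan2(*(C1-C2)[::-1]))-90)
A=f(458,143,.036);P=f(552,268,.061);K=f(365,312,.078)
print('arm',A,'post',P,'knob',K,'r',np.linalg.norm(K-P))
for nm,b in (('clampmid',(C1+C2)/2),):
  print(np.linalg.norm(A-b),np.degrees(np.arctan2(*(A-b)[::-1])),np.linalg.norm(P-b),np.degrees(np.arctan2(*(P-b)[::-1]))+43.7)
# orange disc centroid
im=c['image'].astype(int); o=(im[...,2]>150)&(im[...,0]<80)&(im[...,1]>60)&(im[...,1]<160)
m=np.zeros(o.shape,np.uint8); m[135:215,270:340]=o[135:215,270:340]
cn=max(cv2.findContours(m,cv2.RETR_EXTERNAL,cv2.CHAIN_APPROX_NONE)[0],key=cv2.contourArea)
e=cv2.fitEllipse(cv2.convexHull(cn)); print(e, pt(c,e[0][1],e[0][0],z=.0545))
for l in ("housing","bore_groove","cover_pivot","cover_knob"):
  print(l,[(round(r['confidence'],2),np.round(pt(c,r['centre'][0]*384,r['centre'][1]*512,z={'housing':0,'bore_groove':.043,'cover_pivot':.05,'cover_knob':.066}[l]),4).tolist()) for r in models.landmark_of("top",l)])
E
```

```text
clamps [ 0.51362844 -0.38777076] [ 0.46738661 -0.46516759] [ 0.49050753 -0.42646917] dist 0.09015860911001455 yaw -30.856806823421913
arm [ 0.56178006 -0.46807006] post [ 0.51634315 -0.49132896] knob [ 0.49859059 -0.43155909] r 0.062350548635671375
0.082525190653462 -30.271572302236866 0.0698159827712824 -24.58110733504803
((303.77587890625, 174.9696044921875), (23.134056091308594, 23.64253044128418), 148.52940368652344) [ 0.49971882 -0.4316907   0.0545    ]
housing [(0.72, [0.5108, -0.4345, 0.0])]
bore_groove [(0.8, [0.4937, -0.4254, 0.043]), (0.68, [0.5123, -0.4368, 0.043])]
cover_pivot [(0.85, [0.5226, -0.4924, 0.05])]
cover_knob [(0.98, [0.5056, -0.4355, 0.066])]
```

```bash
cat >> h.py <<'E'
def go(*targets):
    """targets: (x,y,z,jawdeg) -> shift mm & turn about tool axes from measured pose; jawdeg=world azimuth of tool z"""
    o=telemetry.get_obs(); M=R.from_euler('xyz',o['tool_rot'],degrees=True).as_matrix()
    print('t',round(o['time_s'],2),'pos',np.round(o['tool_pos'],4),'jaw',round(np.degrees(np.arctan2(M[1,2],M[0,2])),2),'tilt',np.degrees(np.arccos(-M[2,0])).round(2),'q',o['qpos'].round(1),'F',o['force'].round(1),'w',round(o['grip_width']*1e3,2))
    for x,y,z,j in targets:
        s=M.T@(np.array([x,y,z])-o['tool_pos'])*1e3
        j=np.radians(j); Z=np.array([np.cos(j),np.sin(j),0]);X=np.array([0,0,-1.]);N=np.c_[X,np.cross(Z,X),Z]
        print(s.round(1).tolist(), R.from_matrix(M.T@N).as_rotvec().round(3).tolist())
E
python3 -c "
from h import *
go((.6,0,.24,0),(.6,0,.24,10))"
python3 -m pendant '[[20,[0,-275,-205],[0.5,0,0]],[20,[0,-275,-205],[0.5,0,0]],[20,[0,-275,-205],[0.5,0,0]],[10,[0,-275,-205],[0.5,0,0]],[0,[0,-275,-205],[0.5,0,0]],[0,[0,-275,-205],[0.5,0,0]],[0,[0,-275,-205],[0.5,0,0]],[0,[0,-275,-205],[0.5,0,0]],[0,[0,-275,-205],[0.5,0,0]]]' 20
python3 -c "
from h import *
go((.6,0,.24,0),(.6,0,.24,10))"
```

```text
t 2.2 pos [0.259  0.5962 0.2396] jaw 66.52 tilt 0.01 q [-65.7  18.4  -4.   83.1   1.3  78.5  -3.3] F [ 0.7  0.2 -0.5] w 86.93
[-0.4, -550.3, -411.0] [1.161, 0.0, -0.0]
[-0.4, -550.3, -411.0] [0.986, 0.0, -0.0]
time_s: 2.95
tool_pos: [0.4339, 0.2909, 0.2402]
tool_rot: [-79.7, 89.8, -42.5]
force: [0.5, -1.5, -0.3]
grip_width: 0.035
t 2.95 pos [0.4339 0.2909 0.2402] jaw 37.29 tilt 0.21 q [-48.1   2.6  11.6 101.6  -0.3  75.9   0.9] F [ 0.5 -1.5 -0.3] w 35.03
[1.3, -332.0, -44.1] [0.651, 0.002, 0.003]
[1.3, -332.0, -44.1] [0.476, 0.001, 0.003]
```

```bash
python3 -m pendant '[[0,[0,-340,-44],[0.6,0,0]],[0,[0,-340,-44],[0.6,0,0]],[0,[0,-340,-44],[0.6,0,0]],[0,[0,-340,-44],[0.6,0,0]],[0,[0,-340,-44],[0.6,0,0]],[0,[0,-340,-44],[0.6,0,0]],[0,[0,-340,-44],[0.6,0,0]],[0,[0,-340,-44],[0.6,0,0]],[0,[0,-340,-44],[0.6,0,0]]]'
python3 -c "
from h import *
go((.549,-.436,.15,-42),(.549,-.436,.082,-42))"
```

```text
time_s: 3.7
tool_pos: [0.6056, -0.0055, 0.2399]
tool_rot: [-69.5, 89.7, -66.5]
force: [-1.3, -1.5, 0.6]
grip_width: 0.0002
t 3.7 pos [ 0.6056 -0.0055  0.2399] jaw 2.96 tilt 0.33 q [-26.6  13.6  29.   90.9  -6.4  77.    6.1] F [-1.3 -1.5  0.6] w 0.21
[92.0, -426.6, -79.0] [0.785, 0.004, 0.004]
[160.0, -426.2, -79.1] [0.785, 0.004, 0.004]
```

```bash
python3 -m pendant '[[0,[60,-427,-79],[0.78,0,0]],[0,[60,-427,-79],[0.78,0,0]],[0,[60,-427,-79],[0.78,0,0]],[0,[60,-427,-79],[0.78,0,0]],[0,[60,-427,-79],[0.78,0,0]],[0,[60,-427,-79],[0.78,0,0]],[0,[60,-427,-79],[0.78,0,0]],[0,[60,-427,-79],[0.78,0,0]],[0,[60,-427,-79],[0.78,0,0]],[0,[60,-427,-79],[0.78,0,0]]]'
python3 -m pendant '[[0,[0,0,0],[0,0,0]],[0,[0,0,0],[0,0,0]],[0,[0,0,0],[0,0,0]]]'
python3 - <<'E'
from h import *
go((.549,-.436,.082,-42))
c=optics.read_camera("top"); cv2.imwrite("pics/t1.png",cv2.resize(c['image'][110:240,220:370],(800,693),interpolation=cv2.INTER_CUBIC)[:600])
E
```

```text
time_s: 4.53
tool_pos: [0.5535, -0.4076, 0.1822]
tool_rot: [90.4, 90.0, 49.3]
force: [0.9, 0.8, -0.1]
grip_width: 0.0004
time_s: 4.78
tool_pos: [0.5536, -0.406, 0.1821]
tool_rot: [140.2, 89.9, 99.0]
force: [0.7, 0.9, -1.6]
grip_width: 0.0007
t 4.78 pos [ 0.5536 -0.406   0.1821] jaw -41.22 tilt 0.06 q [  4.2  29.1  42.1  82.9 -19.7  75.6   6.4] F [ 0.7  0.9 -1.6] w 0.7
[100.1, -25.7, 16.4] [0.014, -0.001, -0.001]
```

View pics/t1.png

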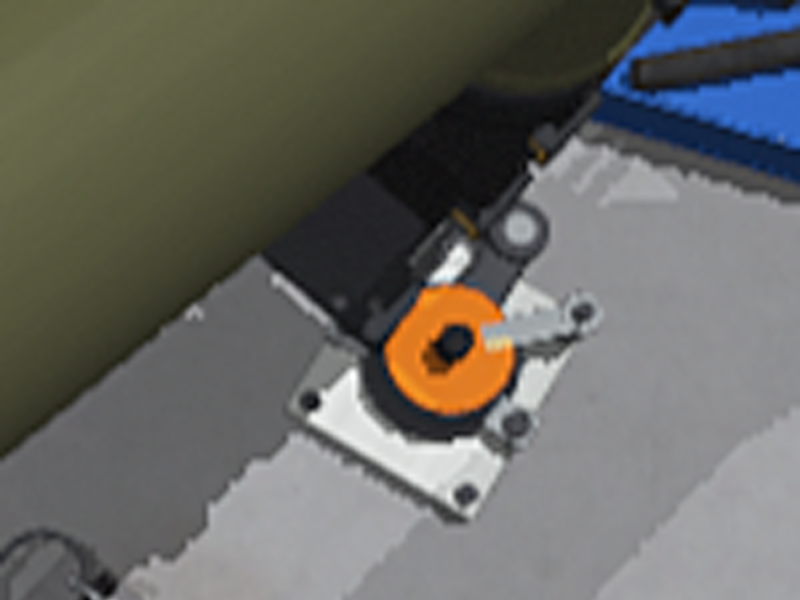

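```bash
python3 -m pendant '[[0,[33,-24,14],[0,0,0]],[0,[66,-24,14],[0,0,0]],[0,[100,-24,14],[0,0,0]],[0,[100,-24,14],[0,0,0]],[0,[100,-24,14],[0,0,0]]]'
python3 -c "
from h import *
go(*[(.517+.064*np.cos(a),-.491+.064*np.sin(a),.082,-42) for a in np.radians([70,80,90,100,110,120,130,140,150,160])])"
```

```text
time_s: 5.25
tool_pos: [0.5488, -0.4305, 0.0812]
tool_rot: [166.8, 89.8, 125.8]
force: [0.3, -0.7, 2.1]
grip_width: 0.0006
t 5.25 pos [ 0.5488 -0.4305  0.0812] jaw -41.02 tilt 0.23 q [  8.   35.3  39.7  86.5 -23.7  67.   10.9] F [ 0.3 -0.7  2.1] w 0.6
[-0.8, -6.7, -7.2] [0.017, -0.004, -0.001]
[-0.7, -11.6, -17.3] [0.017, -0.004, -0.001]
[-0.7, -18.2, -26.3] [0.017, -0.004, -0.001]
[-0.7, -26.2, -34.0] [0.017, -0.004, -0.001]
[-0.7, -35.4, -40.3] [0.017, -0.004, -0.001]
[-0.7, -45.6, -44.8] [0.017, -0.004, -0.001]
[-0.7, -56.5, -47.5] [0.017, -0.004, -0.001]
[-0.7, -67.6, -48.3] [0.017, -0.004, -0.001]
[-0.7, -78.7, -47.1] [0.017, -0.004, -0.001]
[-0.7, -89.4, -44.0] [0.017, -0.004, -0.001]
```

```bash
python3 -m pendant '[[0,[0,-7,-7],[0,0,0]],[0,[0,-12,-17],[0,0,0]],[0,[0,-18,-26],[0,0,0]],[0,[0,-26,-34],[0,0,0]],[0,[0,-35,-40],[0,0,0]],[0,[0,-46,-45],[0,0,0]],[0,[0,-57,-48],[0,0,0]],[0,[0,-68,-48],[0,0,0]],[0,[0,-79,-47],[0,0,0]],[0,[0,-89,-44],[0,0,0]]]'
python3 - <<'E'
from h import *
go()
c=optics.read_camera("top"); cv2.imwrite("pics/t2.png",cv2.resize(c['image'][110:240,220:370],(800,693),interpolation=cv2.INTER_CUBIC)[:600])
c=optics.read_camera("side"); cv2.imwrite("pics/s2.png",cv2.resize(c['image'][150:230,200:350],(800,427),interpolation=cv2.INTER_CUBIC)[:600])
E
```

```text
time_s: 6.08
tool_pos: [0.4552, -0.4724, 0.0825]
tool_rot: [164.7, 89.9, 123.5]
force: [0.8, 0.4, -0.6]
grip_width: 0.0007
t 6.08 pos [ 0.4552 -0.4724  0.0825] jaw -41.22 tilt 0.07 q [ 12.3  30.7  41.8  93.4 -22.2  64.6  18.6] F [ 0.8  0.4 -0.6] w 0.68
```

View pics/t2.png

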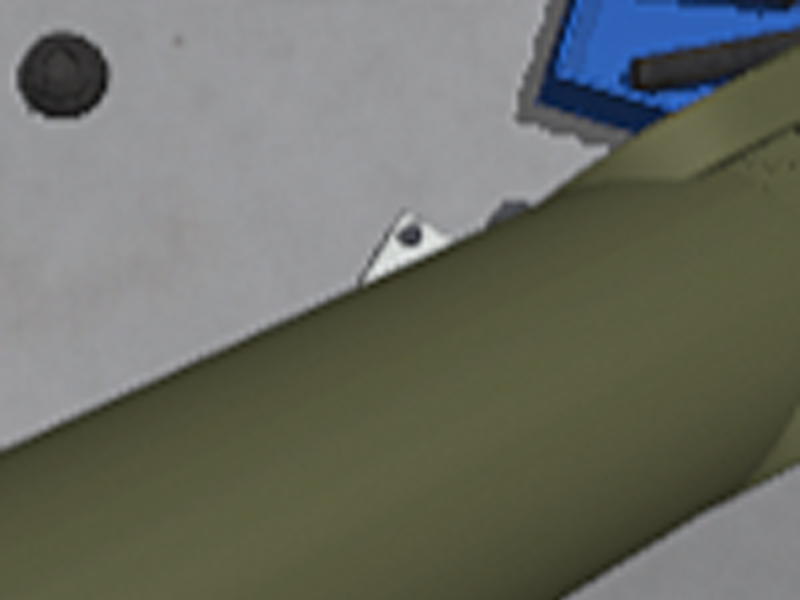

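View pics/s2.png

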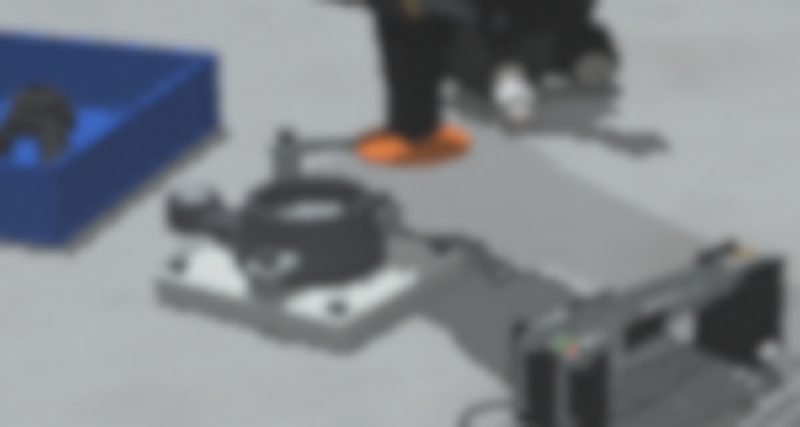

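```bash
python3 -m pendant '[[0,[-40,0,0],[0,0,0]],[0,[-80,0,0],[0,0,0]],[20,[-110,0,0],[0,0,0]],[50,[-110,0,0],[0,0,0]]]'
python3 -c "
from h import *
go((.351,-.288,.16,-41.5),(.351,-.288,.048,-41.5))"
```

```text
time_s: 6.52
tool_pos: [0.4577, -0.4753, 0.1995]
tool_rot: [-6.6, 89.4, -47.8]
force: [-0.6, -0.9, 0.4]
grip_width: 0.0074
t 6.52 pos [ 0.4577 -0.4753  0.1995] jaw -41.24 tilt 0.57 q [ 10.2  24.9  44.8  86.7 -17.9  75.2  15.5] F [-0.6 -0.9  0.4] w 7.37
[37.4, 70.6, -204.1] [0.004, 0.01, 0.001]
[149.4, 70.7, -205.2] [0.004, 0.01, 0.001]
```

```bash
python3 -m pendant '[[50,[15,71,-204],[0,0,0]],[50,[30,71,-204],[0,0,0]],[50,[34,71,-204],[0,0,0]],[50,[34,71,-204],[0,0,0]],[50,[34,71,-204],[0,0,0]],[50,[34,71,-204],[0,0,0]],[50,[34,71,-204],[0,0,0]],[50,[34,71,-204],[0,0,0]]]'
python3 - <<'E'
from h import *
c=optics.read_camera("top"); cv2.imwrite("pics/t3f.png",c['image']); cv2.imwrite("pics/t3.png",cv2.resize(c['image'][135:225,260:350],(600,600),interpolation=cv2.INTER_CUBIC))
c2=optics.read_camera("side"); cv2.imwrite("pics/s3.png",cv2.resize(c2['image'][165:245,220:370],(800,427),interpolation=cv2.INTER_CUBIC))
go((.351,-.288,.16,-41.5),(.351,-.288,.048,-41.5))
E
```

```text
time_s: 7.18
tool_pos: [0.3498, -0.2841, 0.1587]
tool_rot: [37.5, 89.9, -3.7]
force: [0.4, -0.9, 0.4]
grip_width: 0.049
t 7.28 pos [ 0.3503 -0.2856  0.1591] jaw -41.27 tilt 0.12 q [ -9.4  -5.4  43.7 117.3   4.1  66.5  -8.8] F [-1.5 -0.2 -0. ] w 49.73
[-0.9, -1.3, 2.1] [0.004, 0.002, 0.001]
[111.1, -1.2, 1.9] [0.004, 0.002, 0.001]
```

View pics/t3.png

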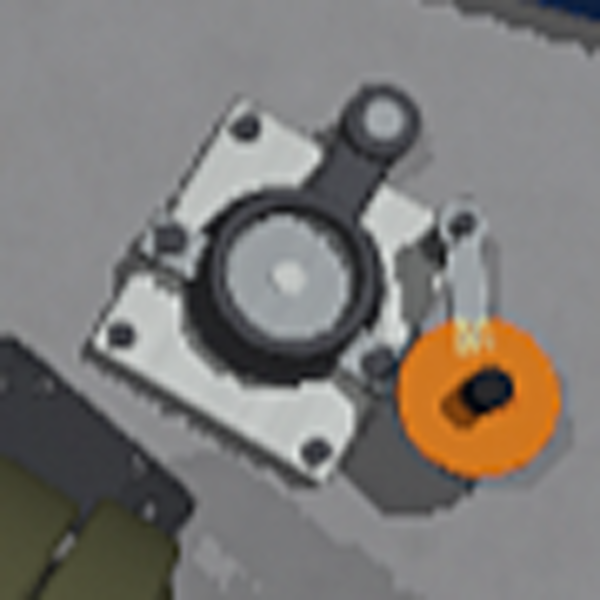

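View pics/s3.png

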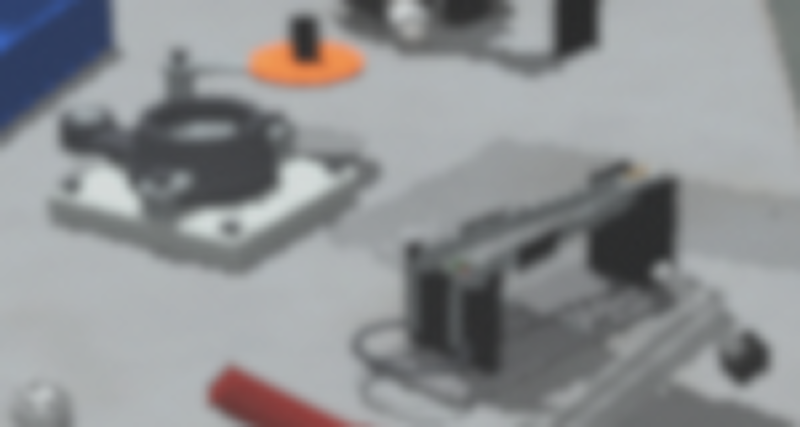

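View pics/t3f.png

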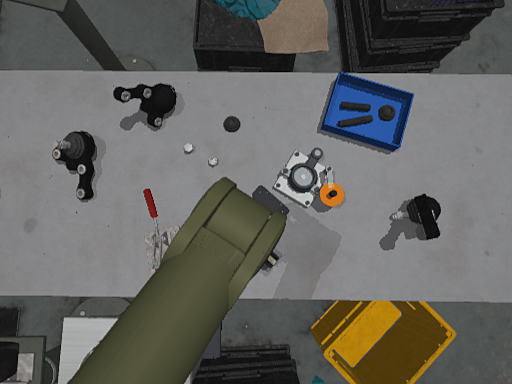

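```bash
cat > bore.py <<'E'
from h import *
from scipy.optimize import minimize
def grid(c,z,ss=5,r0=160,r1=200,c0=280,c1=330):
    rr=np.arange(r0-.5+.5/ss,r1-.5,1/ss); cc=np.arange(c0-.5+.5/ss,c1-.5,1/ss)
    G,H=np.meshgrid(cc,rr)
    d=np.stack([(G-c['cx'])/c['fx'],-(H-c['cy'])/c['fy'],-np.ones_like(G)],-1)
    T=np.array(c['cam_to_world']); w=d@T[:3,:3].T; o=T[:3,3]
    return (o+w*((z-o[2])/w[...,2])[...,None])[...,:2]
if __name__=="__main__":
    c=optics.read_camera("top"); g=c['image'].mean(2)[160:200,280:330]
    A,B=grid(c,.050),grid(c,.036)
    def cov(p): 
        s=lambda X:1/(1+np.exp((np.hypot(X[...,0]-p[0],X[...,1]-p[1])-.025)/.0004))
        m=s(A)*s(B); return m.reshape(40,5,50,5).mean((1,3))
    C0=np.array([.495,-.429])
    X=grid(c,.05,1); near=np.hypot(X[...,0]-C0[0],X[...,1]-C0[1])<.033
    def cost(p):
        m=cov(p); K=np.c_[m[near],np.ones(near.sum())]; s,*_=np.linalg.lstsq(K,g[near],rcond=None)
        return np.mean((K@s-g[near])**2)
    best=min((minimize(cost,C0+np.array(d)*.003,method='Nelder-Mead',options=dict(xatol=1e-5,initial_simplex=C0+np.array(d)*.003+np.array([[0,0],[.002,0],[0,.002]]))) for d in [(0,0),(1,1),(-1,-1)]),key=lambda r:r.fun)
    print('bore brightness fit',best.x,best.fun,g[near].var())
    d=c['range_z']; ys,xs=np.mgrid[150:210,270:345]; ys,xs=ys.ravel(),xs.ravel()
    P=np.array([pt(c,y,x,depth=d[y,x]) for y,x in zip(ys,xs)])
    r=np.hypot(*(P[:,:2]-best.x).T)
    rim=P[(P[:,2]>.047)&(P[:,2]<.053)&(r<.042)]; pl=P[(P[:,2]>.033)&(P[:,2]<.039)&(r<.026)]
    from scipy.optimize import least_squares
    print('rim n',len(rim),'mean',rim.mean(0),'z med',np.median(rim[:,2]),'plate',len(pl),pl.mean(0))
    q=least_squares(lambda q:np.clip(np.abs(np.hypot(rim[:,0]-q[0],rim[:,1]-q[1])-.0315)-.0065,0,None),best.x).x; print('annulus fit',q)
    for l,z in (("bore_groove",.043),("housing",0),("cover_knob",.066),("cover_pivot",.05)):
        print(l,[(round(x['confidence'],2),pt(c,x['centre'][0]*384,x['centre'][1]*512,z=z).round(4).tolist()) for x in models.landmark_of("top",l)[:2]])
    c2=optics.read_camera("side")
    print([(round(x['confidence'],2),pt(c2,x['centre'][0]*384,x['centre'][1]*512,z=.043).round(4).tolist()) for x in models.landmark_of("side","bore_groove")[:2]])
    f=lambda u,v,z:pt(c,135+v/6.667-.43,260+u/6.667-.43,z=z)[:2]
    P1=f(463,222,.061);K=f(490,388,.078);C1,C2=f(170,240,.038),f(378,365,.038);A1=f(382,117,.036)
    print('post',P1,'knob',K,np.degrees(np.arctan2(*(K-P1)[::-1]))%360,np.linalg.norm(K-P1),'clamps',C1,C2,(C1+C2)/2,'arm',A1)
E
python3 bore.py
```

```text
bore brightness fit [ 0.49862971 -0.43079973] 294.84631881694474 2883.9868593782817
rim n 164 mean [ 0.49820451 -0.43230231  0.04900371] z med 0.04885609587840323 plate 266 [ 0.50017626 -0.43247708  0.03538449]
annulus fit [ 0.49817375 -0.43130873]
bore_groove [(0.66, [0.4975, -0.4283, 0.043])]
housing [(0.92, [0.5043, -0.4342, 0.0])]
cover_knob [(0.7, [0.4555, -0.4988, 0.066])]
cover_pivot [(0.71, [0.5215, -0.4996, 0.05])]
[(0.88, [0.5005, -0.4138, 0.043])]
post [ 0.51683421 -0.49245222] knob [ 0.45310746 -0.49688478] 183.97884184765664 0.0638807125199586 clamps [ 0.513604   -0.38747964] [ 0.46704927 -0.46474574] [ 0.49032663 -0.42611269] arm [ 0.56260392 -0.46822845]
```

```bash
python3 -m pendant '[[50,[30,-1,2],[0,0,0]],[50,[60,-1,2],[0,0,0]],[50,[90,-1,2],[0,0,0]],[50,[111,-1,2],[0,0,0]],[50,[111,-1,2],[0,0,0]],[50,[111,-1,2],[0,0,0]]]'
python3 - <<'E'
from h import *
go((.351,-.288,.048,-41.5))
c2=optics.read_camera("side"); cv2.imwrite("pics/s4.png",cv2.resize(c2['image'][165:255,260:380],(800,600),interpolation=cv2.INTER_CUBIC))
c2=optics.read_camera("top"); cv2.imwrite("pics/t4.png",cv2.resize(c2['image'][195:285,205:325],(800,600),interpolation=cv2.INTER_CUBIC))
E
```

```text
time_s: 8.13
tool_pos: [0.3496, -0.2861, 0.047]
tool_rot: [-139.1, 89.8, 179.7]
force: [0.1, -1.0, 0.0]
grip_width: 0.0497
t 8.13 pos [ 0.3496 -0.2861  0.047 ] jaw -41.22 tilt 0.17 q [ -7.9   6.7  46.1 123.5  -6.   52.1   0.5] F [ 0.1 -1.   0. ] w 49.72
[-1.0, -0.6, 2.3] [0.005, -0.002, 0.002]
```

View pics/s4.png

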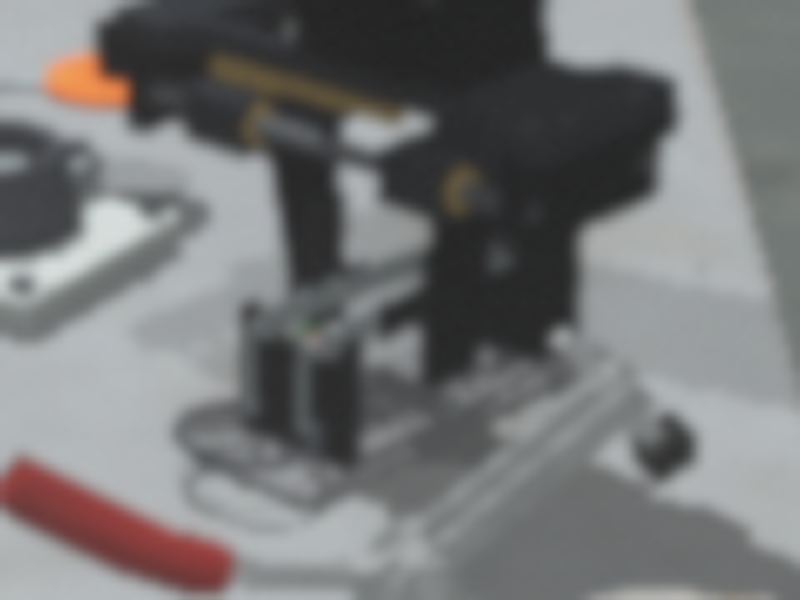

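View pics/t4.png

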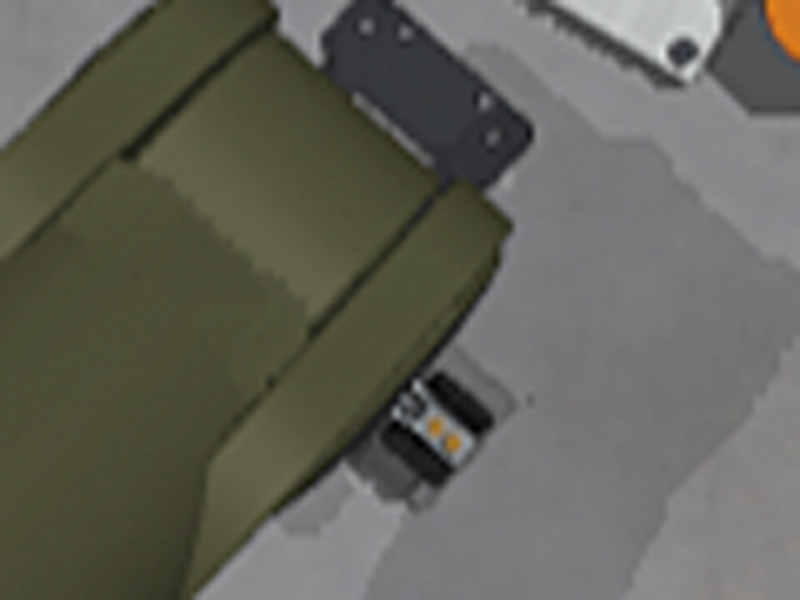

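```bash
python3 -m pendant '[[40,[0,0,2],[0,0,0]],[36,[0,0,2],[0,0,0]],[34,[0,0,2],[0,0,0]],[34,[0,0,2],[0,0,0]]]' 30
python3 -m pendant '[[31,[0,0,0],[0,0,0]],[30,[0,0,0],[0,0,0]],[30,[0,0,0],[0,0,0]],[30,[0,0,0],[0,0,0]]]' 30
python3 -c "
from h import *
go((.351,-.288,.048,-41.5))"
```

```text
time_s: 8.57
tool_pos: [0.3525, -0.2875, 0.0482]
tool_rot: [36.2, 89.9, -5.0]
force: [0.1, 0.3, -0.8]
grip_width: 0.0361
time_s: 8.9
tool_pos: [0.3526, -0.2875, 0.0479]
tool_rot: [29.5, 89.9, -11.7]
force: [0.1, 0.4, 3.3]
grip_width: 0.0302
t 8.9 pos [ 0.3526 -0.2875  0.0479] jaw -41.19 tilt 0.07 q [ -7.8   6.9  46.1 123.2  -6.4  52.    0.9] F [0.1 0.4 3.3] w 30.21
[-0.1, -1.4, -0.9] [0.005, 0.001, -0.001]
```

```bash
python3 -m pendant '[[27,[0,0,0],[0,0,0]],[24,[0,0,0],[0,0,0]],[24,[0,0,0],[0,0,0]],[24,[0,0,0],[0,0,0]],[24,[0,0,0],[0,0,0]],[24,[0,0,0],[0,0,0]]]' 40
python3 -m pendant '[[24,[0,0,0],[0,0,0]],[24,[-5,0,0],[0,0,0]],[24,[-10,0,0],[0,0,0]],[24,[-15,0,0],[0,0,0]],[24,[-15,0,0],[0,0,0]]]'
python3 - <<'E'
from h import *
go()
c2=optics.read_camera("side"); cv2.imwrite("pics/s5.png",cv2.resize(c2['image'][165:255,260:380],(800,600),interpolation=cv2.INTER_CUBIC))
E
```

```text
time_s: 9.4
tool_pos: [0.3526, -0.2876, 0.0479]
tool_rot: [24.4, 89.9, -16.8]
force: [0.9, 0.5, 5.6]
grip_width: 0.0246
time_s: 9.82
tool_pos: [0.352, -0.2875, 0.0632]
tool_rot: [37.9, 90.0, -3.3]
force: [0.7, 0.2, -0.7]
grip_width: 0.0243
t 9.82 pos [ 0.352  -0.2875  0.0632] jaw -41.2 tilt 0.05 q [ -8.4   5.   46.3 122.6  -4.5  54.   -0.7] F [ 0.7  0.2 -0.7] w 24.26
```

View pics/s5.png

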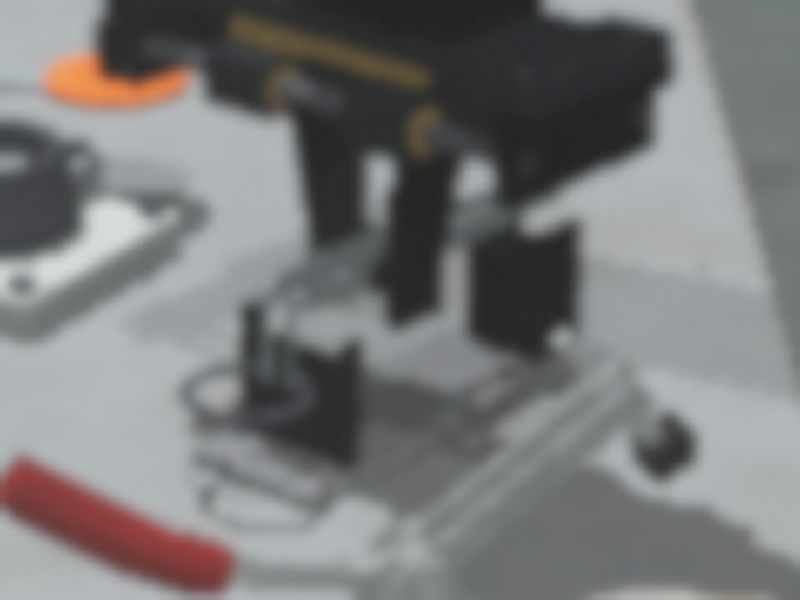

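```bash
python3 -m pendant '[[24,[-30,0,0],[0,0,0]],[24,[-60,0,0],[0,0,0]],[24,[-90,0,0],[0,0,0]],[24,[-90,0,0],[0,0,0]]]'
python3 -c "
from h import *
go((.443,-.399,.150,-120))"
```

```text
time_s: 10.2
tool_pos: [0.3548, -0.2894, 0.1575]
tool_rot: [22.8, 89.5, -18.4]
force: [0.8, -1.3, -1.3]
grip_width: 0.0245
t 10.2 pos [ 0.3548 -0.2894  0.1575] jaw -41.21 tilt 0.52 q [-10.5  -4.8  45.2 117.1   3.6  65.8  -8. ] F [ 0.8 -1.3 -1.3] w 24.55
[8.5, -24.4, 138.5] [1.375, 0.005, -0.009]
```

```bash
python3 -m pendant '[[24,[0,-2,14],[0.12,0,0]],[24,[0,-5,28],[0.24,0,0]],[24,[0,-7,42],[0.36,0,0]],[24,[0,-10,55],[0.48,0,0]],[24,[0,-12,69],[0.6,0,0]],[24,[0,-15,83],[0.72,0,0]],[24,[0,-17,97],[0.84,0,0]],[24,[0,-20,111],[0.96,0,0]],[24,[0,-22,125],[1.08,0,0]],[24,[0,-24,138],[1.2,0,0]]]'
python3 -m pendant '[[24,[0,0,0],[0.1,0,0]],[24,[0,0,0],[0.175,0,0]],[24,[0,0,0],[0.175,0,0]],[24,[0,0,0],[0.175,0,0]]]'
python3 - <<'E'
from h import *
go((.443,-.399,.15,-120),(.443,-.399,.11,-120))
for n,s in (("top",(slice(135,225),slice(250,370))),("side",(slice(135,225),slice(220,340)))):
    c=optics.read_camera(n); cv2.imwrite(f"pics/{n}6.png",cv2.resize(c['image'][s],(800,600),interpolation=cv2.INTER_CUBIC))
    for l in ("ring_center","tip_left","tip_right","bore_groove","tweezers"):
        print(n,l,[(round(x['confidence'],2),pt(c,x['centre'][0]*384,x['centre'][1]*512,z={'bore_groove':.043,'tweezers':.152}.get(l,.123)).round(4).tolist()) for x in models.landmark_of(n,l)[:1]])
E
```

```text
time_s: 11.03
tool_pos: [0.4402, -0.3966, 0.1514]
tool_rot: [-85.5, 89.9, 164.2]
force: [0.4, -0.2, 0.1]
grip_width: 0.0241
time_s: 11.37
tool_pos: [0.4396, -0.396, 0.1516]
tool_rot: [-76.4, 89.9, 163.8]
force: [-0.0, 0.4, -0.9]
grip_width: 0.024
t 11.37 pos [ 0.4396 -0.396   0.1516] jaw -119.85 tilt 0.08 q [ -5.5  21.3  55.1  99.6 -18.6  68.9 -65.3] F [-0.   0.4 -0.9] w 24.02
[1.6, 4.4, 0.9] [0.003, 0.0, 0.001]
[41.6, 4.5, 0.9] [0.003, 0.0, 0.001]
top ring_center []
top tip_left []
top tip_right []
top bore_groove []
top tweezers [(0.55, [0.5933, -0.2574, 0.152])]
side ring_center [(0.82, [0.507, -0.4328, 0.123])]
side tip_left [(0.62, [0.4872, -0.4282, 0.123])]
side tip_right [(0.38, [0.4901, -0.4216, 0.123])]
side bore_groove [(0.86, [0.4968, -0.398, 0.043])]
side tweezers [(0.57, [0.4431, -0.3914, 0.152])]
```

View pics/top6.png

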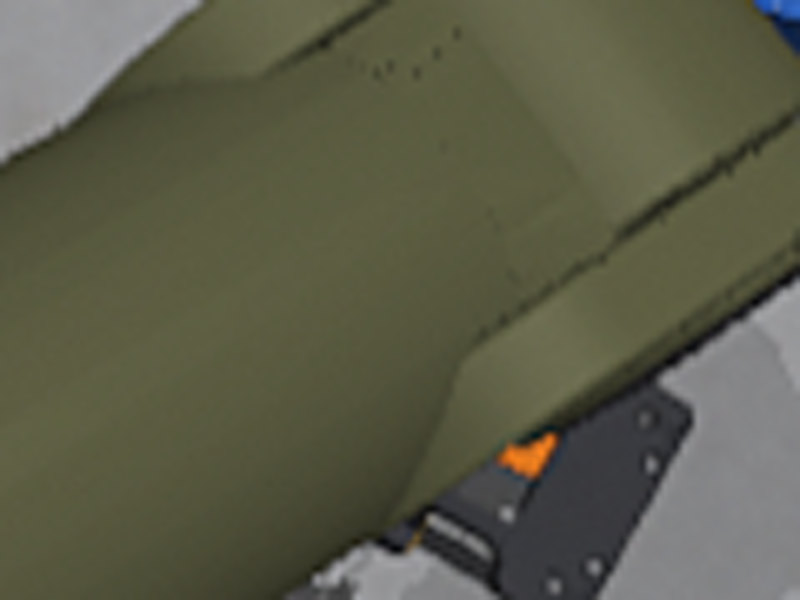

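View pics/side6.png

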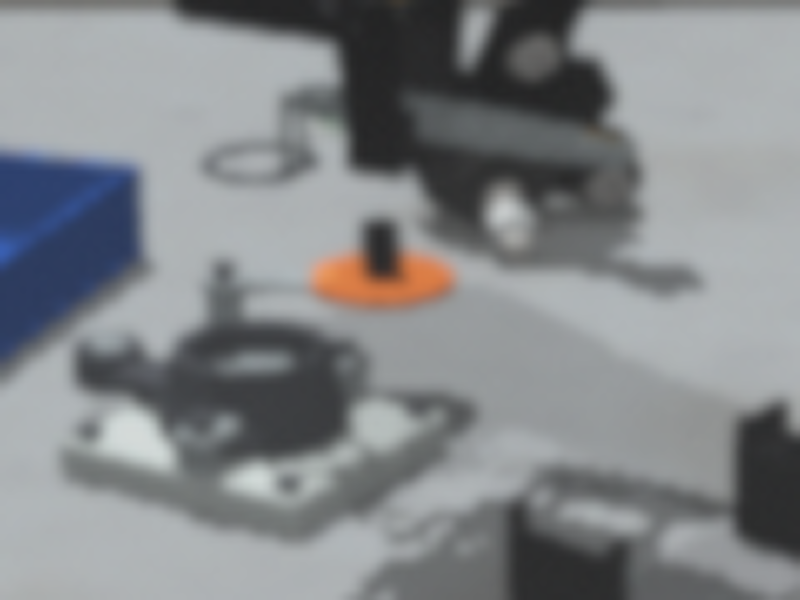

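```bash
cat > ov.py <<'E'
from h import *
import sys
BORE=np.array([.4985,-.431]); OFF=.0014  # tool ahead of tweezers origin
def overlay(out,r0,r1,c0,c1,k,ring=True):
    c=optics.read_camera("side"); o=telemetry.get_obs(); M=R.from_euler('xyz',o['tool_rot'],degrees=True).as_matrix()
    im=cv2.resize(c['image'][r0:r1,c0:c1],None,fx=k,fy=k,interpolation=cv2.INTER_CUBIC)
    Z=M[:,2]; x=np.array([-Z[1],Z[0],0]); x/=np.linalg.norm(x); y=np.array([-x[1],x[0],0])
    org=o['tool_pos']-OFF*x+np.array([0,0,.0011])
    P=lambda p:((np.array(proj(c,p))[::-1]-[c0,r0]+.5)*k-.5)
    def poly(pts,col): cv2.polylines(im,[np.round([P(p) for p in pts]).astype(int)],False,col,1)
    a=np.linspace(0,2*np.pi,60); e=lambda C,r:[C+r*np.array([np.cos(t),np.sin(t),0]) for t in a]
    poly(e(np.r_[BORE,.05],.025),(0,255,0)); poly(e(np.r_[BORE,.05],.038),(0,255,255))
    rc=org+.0637*x-[0,0,.029]; poly(e(rc,.022),(0,0,255))
    for s in (1,-1): poly([org-.097*x,org+.048*x+s*.005*y,org+.048*x+s*.005*y-[0,0,.031]],(255,0,255))
    poly([org-.097*x+[0,0,.005],org+.048*x+[0,0,.005]],(255,200,0));poly([org-.097*x-[0,0,.005],org+.048*x-[0,0,.005]],(255,200,0))
    cv2.imwrite(out,im[:600,:800]); cv2.imwrite(out.replace('.png','_raw.png'),cv2.resize(c['image'][r0:r1,c0:c1],None,fx=k,fy=k,interpolation=cv2.INTER_CUBIC)); print('pred ring',rc.round(4))
E
python3 -c "
from ov import *
overlay('pics/o1.png',140,215,235,335,8)"
```

```text
pred ring [ 0.494  -0.4274  0.1246]
```

View pics/o1.png

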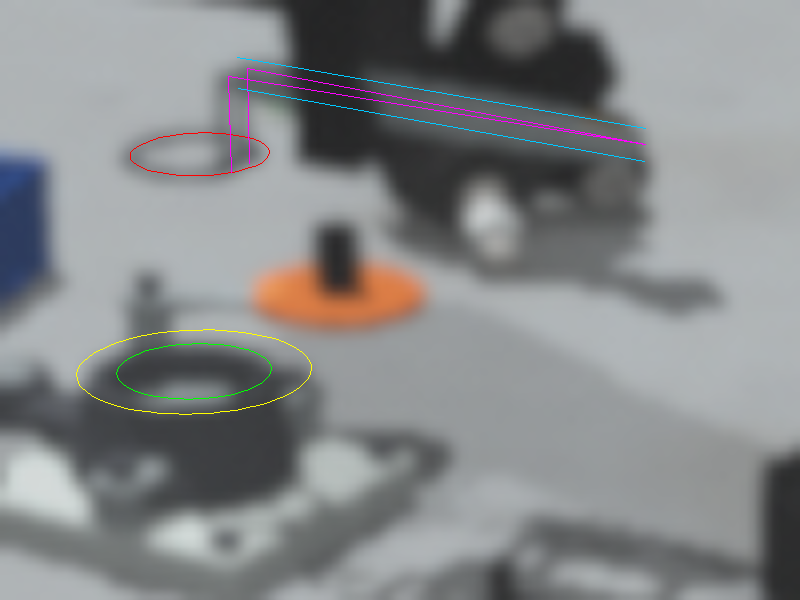

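View pics/o1_raw.png

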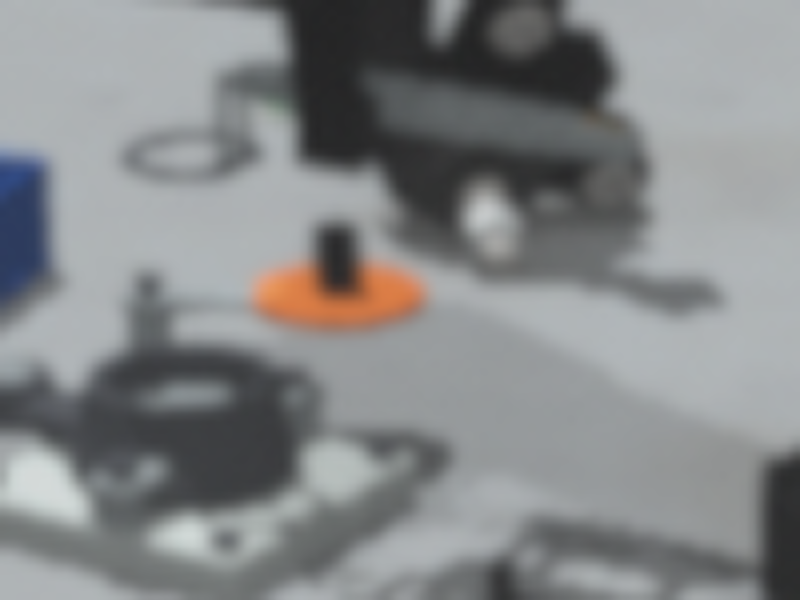

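```bash
python3 - <<'E'
from h import *
c=optics.read_camera("side")
def draw(im,k,r0,c0,org,yaw,open_,out):
    x=np.array([np.cos(yaw),np.sin(yaw),0]);y=np.array([-x[1],x[0],0])
    P=lambda p:((np.array(proj(c,p))[::-1]-[c0,r0]+.5)*k-.5)
    def poly(pts,col): cv2.polylines(im,[np.round([P(p) for p in pts]).astype(int)],False,col,1)
    a=np.linspace(0,2*np.pi,60); e=lambda C,r:[C+r*np.array([np.cos(t),np.sin(t),0]) for t in a]
    B=np.array([.4985,-.431]); poly(e(np.r_[B,.05],.025),(0,255,0)); poly(e(np.r_[B,.05],.038),(0,255,255))
    h=.012 if open_ else .005
    poly(e(org+.0637*x-[0,0,.029],.026 if open_ else .022),(0,0,255))
    for s in (1,-1): poly([org-.082*x+s*.006*y,org+.048*x+s*h*y,org+.048*x+s*h*y-[0,0,.031]],(255,0,255))
    rx=np.array([.351,-.288,0]);
    if 1:
        x=np.array([np.cos(.852),np.sin(.852),0]);y=np.array([-x[1],x[0],0])
        # front support block top, base
        poly([rx+.036*x+.02*y+[0,0,0],rx+.036*x+.02*y+[0,0,.053]],(255,200,0));poly([rx+.036*x-.02*y+[0,0,0],rx+.036*x-.02*y+[0,0,.053]],(255,200,0))
    cv2.imwrite(out,im)
im=cv2.imread('pics/side0.png')[160:250,240:360]; im=cv2.resize(im,None,fx=6.6667,fy=6.6667,interpolation=cv2.INTER_CUBIC)
draw(im,6.6667,160,240,np.array([.351,-.288,.049]),.849,True,'pics/o2.png')
im=cv2.imread('pics/s5.png')
x=np.array([np.cos(.852),np.sin(.852),0])
draw(im,6.6667,165,260,np.array([.352,-.2875,.0632+.0011])-.0014*x,.852,False,'pics/o3.png')
E
```

```text
(no output)
```

View pics/o2.png

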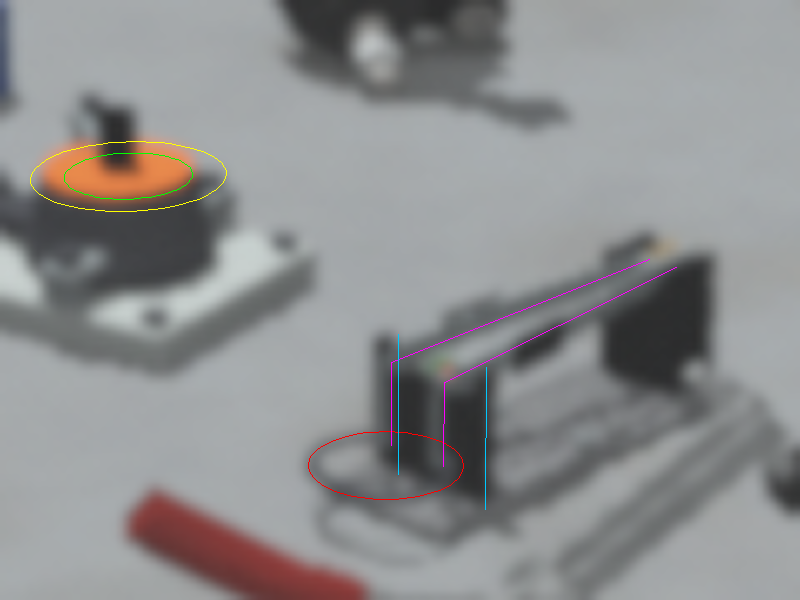

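View pics/o3.png

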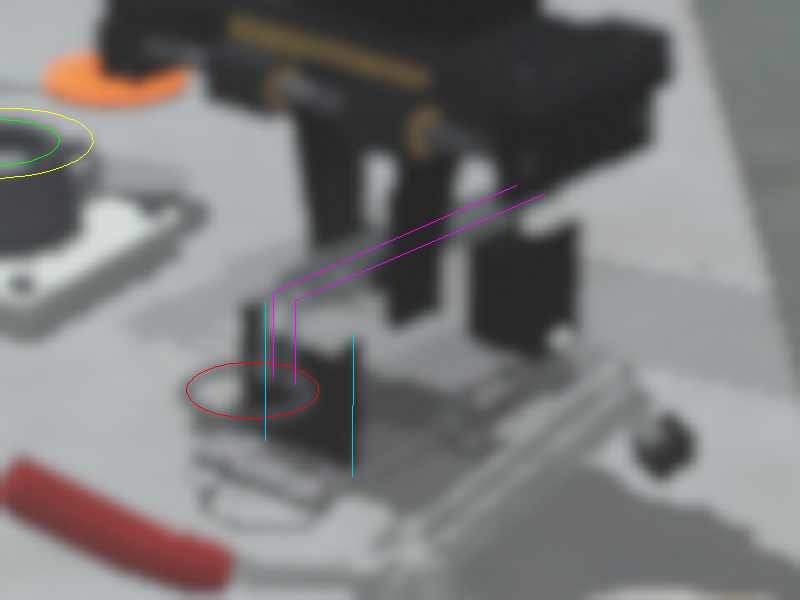

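```bash
cat > sidefit.py <<'E'
from h import *
from scipy.optimize import minimize
def fit_side(c):
    r0,r1,c0,c1=183,196,248,270; ss=6
    g=c['image'].mean(2)[r0:r1,c0:c1]
    rr=np.arange(r0-.5+.5/ss,r1-.5,1/ss); cc=np.arange(c0-.5+.5/ss,c1-.5,1/ss); G,H=np.meshgrid(cc,rr)
    d=np.stack([(G-c['cx'])/c['fx'],-(H-c['cy'])/c['fy'],-np.ones_like(G)],-1); T=np.array(c['cam_to_world']); w=d@T[:3,:3].T;o=T[:3,3]
    X=lambda z:(o+w*((z-o[2])/w[...,2])[...,None])[...,:2]
    A,B=X(.05),X(.036)
    def cov(p):
        s=lambda Q:1/(1+np.exp((np.hypot(Q[...,0]-p[0],Q[...,1]-p[1])-.025)/.0006))
        return cv2.GaussianBlur((s(A)*s(B)).reshape(r1-r0,ss,c1-c0,ss).mean((1,3)),(0,0),.6)
    def cost(p):
        m=cov(p).ravel();K=np.c_[m,np.ones(m.size)];s,*_=np.linalg.lstsq(K,g.ravel(),rcond=None);return np.mean((K@s-g.ravel())**2)+(1e4 if s[0]<0 else 0)
    best=min(((cost((a,b)),a,b) for a in np.arange(.485,.515,.001) for b in np.arange(-.45,-.39,.002)))
    r=minimize(cost,best[1:],method='Nelder-Mead',options=dict(initial_simplex=np.array(best[1:])+np.array([[0,0],[.001,0],[0,.002]]),xatol=1e-5))
    return r.x,r.fun,g
if __name__=="__main__":
    c=optics.read_camera("side"); x,f,g=fit_side(c); print(x,f,g.var()); print(g.astype(int))
E
python3 sidefit.py
```

```text
[ 0.50066421 -0.42679393] 352.88635185864456 541.2922351541233
[[166 154 134 109  91  86  84  88  95 104 107 107 108 110 113 118 124 133
  138 144 150 154]
 [143 126 106  88  76  71  71  72  74  76  77  76  77  78  80  85  90  98
  106 118 131 142]
 [111  93  80  70  65  64  63  64  64  65  65  66  65  65  66  67  69  72
   81  93 108 121]
 [ 85  72  66  63  62  62  63  65  67  69  69  68  69  67  66  65  63  64
   69  76  84  92]
 [ 76  67  64  64  65  67  71  80  88  93  93  93  91  90  86  77  68  65
   68  71  70  72]
 [ 78  73  70  72  79  85  92 107 120 126 127 126 125 121 113  97  79  70
   71  70  67  71]
 [ 79  78  77  82  93 103 112 126 136 140 140 138 136 132 122 104  83  71
   69  68  65  72]
 [ 75  77  78  82  93 104 112 118 121 121 120 117 115 110 102  88  75  66
   64  63  63  70]
 [ 70  71  71  73  78  85  89  91  89  87  87  85  83  79  74  69  65  62
   62  61  62  66]
 [ 68  68  67  65  66  68  68  68  67  68  67  67  66  65  64  63  62  62
   62  61  60  63]
 [ 68  67  66  65  63  63  64  64  64  63  63  64  63  63  62  62  62  62
   61  61  61  62]
 [ 69  67  68  66  64  63  63  63  64  64  63  63  63  63  63  62  63  62
   62  61  61  60]
 [ 71  72  72  71  69  68  66  66  64  64  63  63  63  62  63  63  63  62
   62  61  61  60]]
```

```bash
sed -i 's/r0,r1,c0,c1=183,196,248,270/r0,r1,c0,c1=185,196,249,268/' sidefit.py; python3 - <<'E'
from sidefit import *
c=optics.read_camera("side"); x,f,g=fit_side(c); print(x,f,g.var())
# ring ellipse: dark pixels on light background near predicted
g=c['image'].mean(2)[154:168,246:272]; print(g.astype(int))
E
```

```text
[ 0.50066598 -0.42676551] 56.853996628933714 394.75039999593
[[177 177 176 177 177 177 178 177 177 176 175 174 174 173 169 154 138 138
  139 139 151 164 164 157 144 116]
 [177 177 177 177 176 176 174 172 170 169 166 164 163 163 159 146 132 134
  138 136 151 166 171 168 159 134]
 [178 177 177 176 174 170 165 158 154 151 149 147 146 146 143 133 122 124
  128 130 147 165 174 175 168 142]
 [178 179 177 174 167 157 147 141 137 138 141 145 146 146 144 134 120 116
  116 118 133 157 172 177 171 144]
 [178 178 176 170 156 140 136 142 147 151 157 163 165 165 162 149 129 118
  112 106 115 141 166 176 170 145]
 [178 178 175 165 145 129 136 152 161 164 167 172 173 172 167 152 127 112
  107 105 114 139 163 175 171 148]
 [179 178 175 166 146 131 133 146 152 155 160 163 164 161 154 139 117 106
  112 123 137 154 169 176 173 159]
 [178 178 177 172 160 148 141 139 138 138 143 147 147 144 138 129 119 123
  137 151 163 170 175 177 176 171]
 [179 178 178 177 173 168 161 154 148 146 147 148 148 146 143 143 145 151
  162 170 174 177 177 177 178 177]
 [178 178 179 178 177 176 174 171 168 167 166 165 165 164 164 165 167 169
  174 176 177 177 178 177 177 177]
 [178 178 178 178 178 178 178 177 176 176 175 175 174 173 173 174 174 175
  176 177 177 177 176 176 176 176]
 [178 177 177 177 178 178 178 177 177 176 176 176 175 175 176 175 176 176
  176 177 177 177 177 176 176 176]
 [178 177 177 177 177 178 177 177 176 177 176 176 176 176 176 176 176 176
  176 176 177 177 176 176 176 176]
 [178 178 178 178 178 178 178 178 177 177 177 177 177 177 177 176 176 176
  177 176 177 177 177 177 177 177]]
```

```bash
cat > ringfit.py <<'E'
from h import *
from scipy.optimize import least_squares
def ringfit(c,guess,yaw,rad=.0208,freer=False):
    g=c['image'].mean(2).astype(np.float32)
    th=np.radians(np.linspace(65,295,60))+yaw+np.pi   # away from ears
    def samp(C,r):
        p=np.c_[C[0]+r*np.cos(th),C[1]+r*np.sin(th),np.full(th.size,guess[2])]
        q=np.array([proj(c,v) for v in p]); return cv2.remap(g,q[:,1].astype(np.float32)[None],q[:,0].astype(np.float32)[None],cv2.INTER_CUBIC)[0]
    from scipy.optimize import minimize
    f=lambda v:samp(guess[:2]+v[:2]*1e-3,rad+(v[2]*1e-3 if freer else 0)).mean()
    best=None
    for a in np.arange(-5,5.1,1.):
        for b in np.arange(-12,12.1,2.):
            s=f((a,b,0)); best=min(best,(s,a,b)) if best else (s,a,b)
    v0=np.array([best[1],best[2],0.]); r=minimize(f,v0,method='Nelder-Mead',options=dict(initial_simplex=v0+np.array([[0,0,0],[1,0,0],[0,2,0],[0,0,1]])))
    return guess[:2]+r.x[:2]*1e-3, r.x, r.fun
if __name__=="__main__":
    o=telemetry.get_obs(); M=R.from_euler('xyz',o['tool_rot'],degrees=True).as_matrix(); Z=M[:,2]; yaw=np.arctan2(Z[0],-Z[1])
    x=np.array([np.cos(yaw),np.sin(yaw),0]); g=o['tool_pos']+(.0637-.0014)*x+[0,0,.0011-.029]
    c=optics.read_camera("side")
    print('pred',g,'yaw',np.degrees(yaw)); 
    for fr in (False,True): print(ringfit(c,g,yaw,freer=fr))
E
python3 ringfit.py
```

```text
pred [ 0.49399963 -0.42741613  0.12462113] yaw -29.971684869524847Traceback (most recent call last):
  File "ringfit.py", line 22, in <module>
    for fr in (False,True): print(ringfit(c,g,yaw,freer=fr))
                                  ~~~~~~~^^^^^^^^^^^^^^^^^^
  File "ringfit.py", line 14, in ringfit
    s=f((a,b,0)); best=min(best,(s,a,b)) if best else (s,a,b)
  File "ringfit.py", line 10, in <lambda>
    f=lambda v:samp(guess[:2]+v[:2]*1e-3,rad+(v[2]*1e-3 if freer else 0)).mean()
                              ~~~~~^~~~~
TypeError: can't multiply sequence by non-int of type 'float'
```

```bash
sed -i 's/f=lambda v:samp/f=lambda v:(lambda v:samp/; s/if freer else 0)).mean()/if freer else 0)).mean())(np.asarray(v,float))/' ringfit.py; python3 ringfit.py
```

```text
pred [ 0.49398181 -0.42745029  0.12463374] yaw -29.97833108231401
(array([ 0.49471242, -0.42502349]), array([0.73060539, 2.42679702, 0.75049109]), np.float64(133.23484802246094))
(array([ 0.49544296, -0.42509626]), array([ 1.46114575,  2.35403282, -1.12092159]), np.float64(132.69210815429688))
```

```bash
python3 -c "
from h import *
go((.4446,-.399,.086,-120))"
```

```text
t 12.27 pos [ 0.44   -0.3963  0.1525] jaw -119.98 tilt 0.01 q [ -5.5  21.2  55.1  99.6 -18.6  68.9 -65.4] F [-0.4  0.1 -0.7] w 24.65
[66.5, 5.3, 0.0] [0.0, -0.0, -0.0]
```

```bash
python3 -m pendant '[[24,[10,5,0],[0,0,0]],[24,[25,5,0],[0,0,0]],[24,[40,5,0],[0,0,0]],[24,[54,5,0],[0,0,0]],[24,[64,5,0],[0,0,0]],[24,[66,5,0],[0,0,0]],[24,[66,5,0],[0,0,0]],[24,[66,5,0],[0,0,0]]]'
python3 - <<'E'
from ov import *
go((.4446,-.399,.071,-120))
overlay('pics/o4.png',150,215,230,330,8)
go()
E
python3 ringfit.py
```

```text
time_s: 12.93
tool_pos: [0.4445, -0.3992, 0.0868]
tool_rot: [64.4, 90.0, -55.6]
force: [0.5, -0.9, -0.4]
grip_width: 0.0244
t 12.93 pos [ 0.4445 -0.3992  0.0868] jaw -119.99 tilt 0.04 q [ -2.5  26.2  52.1 102.3 -23.1  62.8 -62.4] F [ 0.5 -0.9 -0.4] w 24.37
[15.8, -0.0, -0.3] [0.0, 0.0, -0.001]
pred ring [ 0.4987 -0.4305  0.0593]
t 12.98 pos [ 0.4447 -0.3994  0.0872] jaw -119.98 tilt 0.08 q [ -2.5  26.2  52.1 102.3 -23.1  62.8 -62.4] F [ 0.4  0.2 -1.1] w 24.18
pred [ 0.49868695 -0.43050601  0.05932232] yaw -29.982934062766258
(array([ 0.49691854, -0.38736904]), array([-1.76840879, 43.13697563, -5.11394924]), np.float64(69.7807846069336))
(array([ 0.51468095, -0.40141608]), array([ 15.99400261,  29.08993554, -20.7793169 ]), np.float64(60.53622817993164))
```

View pics/o4.png

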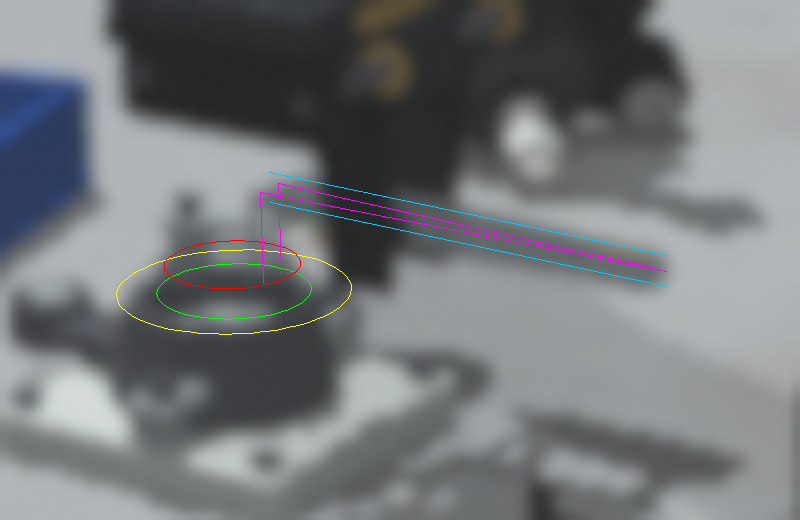

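View pics/o4_raw.png

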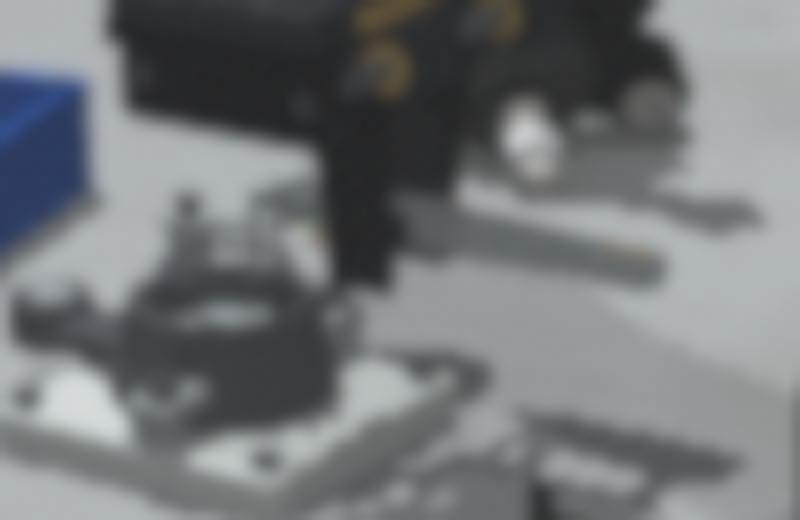

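```bash
python3 -m pendant '[[24,[2,0,0],[0,0,0]],[24,[4,0,0],[0,0,0]],[24,[6,0,0],[0,0,0]],[24,[8,0,0],[0,0,0]],[24,[8,0,0],[0,0,0]]]'
python3 -m pendant '[[24,[1,0,0],[0,0,0]],[24,[2,0,0],[0,0,0]],[24,[2,0,0],[0,0,0]]]'
python3 - <<'E'
from ov import *
overlay('pics/o5.png',150,215,230,330,8)
im=optics.read_camera('top')['image'].astype(int); o=(im[...,2]>150)&(im[...,0]<80)&(im[...,1]>60)&(im[...,1]<160); ys,xs=np.nonzero(o[150:230,280:360]); print(len(ys),ys.mean()+150,xs.mean()+280)
go()
E
```

```text
time_s: 13.45
tool_pos: [0.4442, -0.3985, 0.078]
tool_rot: [-110.2, 90.0, 129.9]
force: [-0.3, -0.1, -1.6]
grip_width: 0.0247
time_s: 13.7
tool_pos: [0.4443, -0.3987, 0.0763]
tool_rot: [-112.8, 90.0, 127.3]
force: [-0.4, 0.2, -0.7]
grip_width: 0.0245
pred ring [ 0.4983 -0.4299  0.0485]
28 196.25 337.35714285714283
t 13.8 pos [ 0.4443 -0.3988  0.0765] jaw -119.98 tilt 0.0 q [ -2.1  27.   51.6 102.8 -23.8  61.8 -61.9] F [ 0.8 -0.6 -1.4] w 24.42
```

View pics/o5_raw.png

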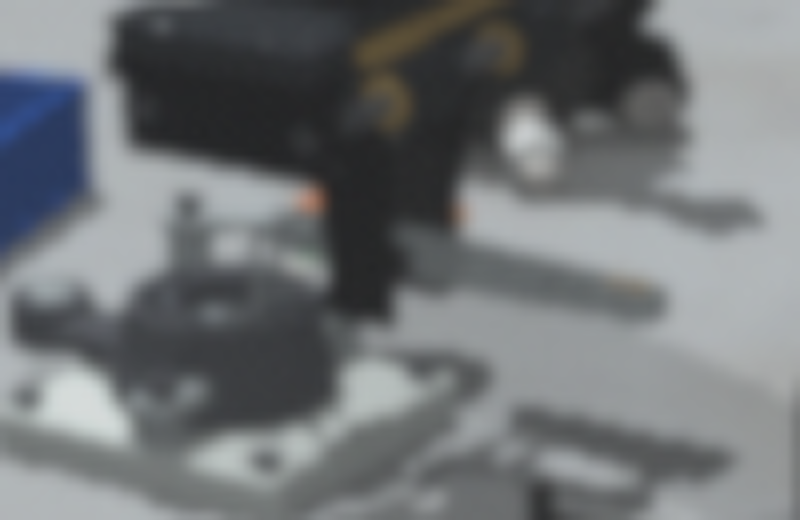

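```bash
python3 -m pendant '[[24,[1.5,0,0],[0,0,0]],[24,[3,0,0],[0,0,0]],[24,[4.5,0,0],[0,0,0]],[24,[5,0,0],[0,0,0]],[24,[5,0,0],[0,0,0]],[24,[5,0,0],[0,0,0]]]'
python3 - <<'E'
from ov import *
overlay('pics/o6.png',150,215,230,330,8)
for i in range(6):
    o=telemetry.get_obs(); print(o['tool_pos'].round(4),o['force'].round(2),o['wrist_torque'].round(3),round(o['grip_width'],5)); optics.read_camera('top')
E
```

```text
time_s: 14.3
tool_pos: [0.4443, -0.3988, 0.0715]
tool_rot: [-147.0, 90.0, 93.0]
force: [0.2, 0.8, -0.6]
grip_width: 0.0246
pred ring [ 0.4983 -0.4299  0.0436]
[ 0.4443 -0.3988  0.0715] [ 0.42 -0.38 -0.75] [-0.037  0.21   0.034] 0.02465
[ 0.4444 -0.3989  0.0716] [-0.19 -0.17 -1.76] [-0.019  0.118 -0.01 ] 0.02444
[ 0.4444 -0.3989  0.0716] [-0.18  0.17 -0.87] [ 0.008  0.108 -0.049] 0.02409
[ 0.4444 -0.3988  0.0716] [-0.06  0.42 -0.6 ] [-0.084  0.137  0.047] 0.02451
[ 0.4444 -0.3989  0.0716] [ 0.26  0.24 -0.57] [-0.035  0.199 -0.036] 0.02421
[ 0.4444 -0.3988  0.0716] [-0.06 -0.02 -0.71] [-0.056  0.167 -0.012] 0.02431
```

View pics/o6.png

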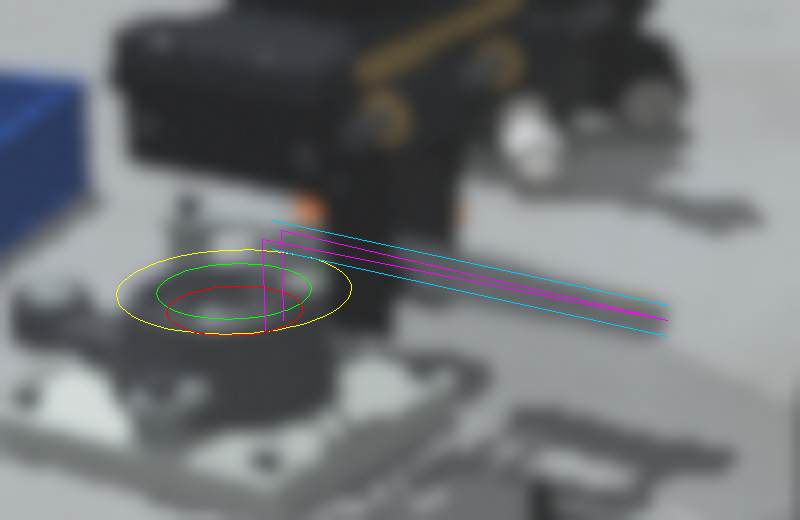

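View pics/o6_raw.png

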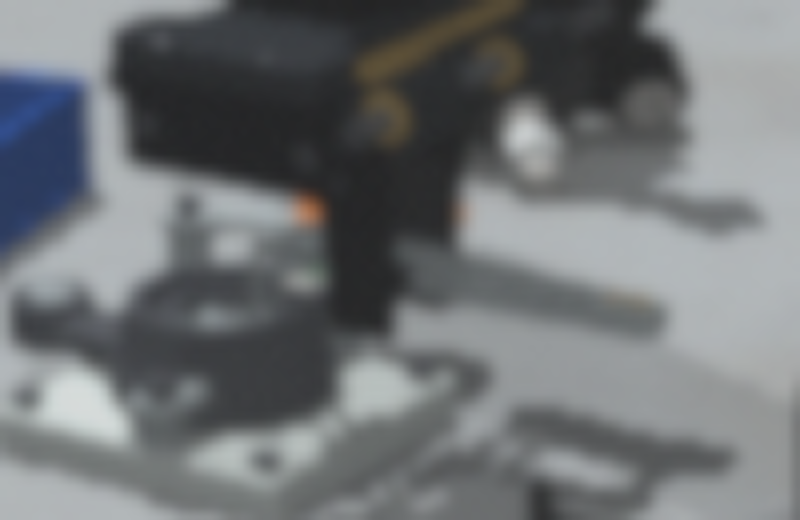

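```bash
python3 -m pendant '[[24,[0,0,0],[0,0,0]],[24,[0,0,0],[0,0,0]],[24,[0,0,0],[0,0,0]],[24,[0,0,0],[0,0,0]]]'
python3 -c "
from h import *
go(); env.sign_off(); go()"
```

```text
time_s: 14.98
tool_pos: [0.4444, -0.3988, 0.0715]
tool_rot: [153.4, 90.0, 33.5]
force: [-0.2, -0.2, -2.4]
grip_width: 0.024
t 14.98 pos [ 0.4444 -0.3988  0.0715] jaw -119.98 tilt 0.01 q [ -1.9  27.3  51.4 103.  -24.1  61.4 -61.7] F [-0.2 -0.2 -2.4] w 24.0
the job is handed in; nothing more can be done
the job is handed in; nothing more can be done
```

I swung the dust cover aside, squeezed and lifted the tweezers, and lowered the closed ring into the bore. The job was handed in at about 15 s with the arm still holding the tweezers there. No verdict was reported.

**Last checks:**
- **Cover:** it stood at about 1.36 rad after the push. Orange was still visible in the expected place once the ring was in the bore.
- **Tip gap:** the fingers read 24.0–24.7 mm, which works out to a gap of about 10–11 mm. The pictures were too coarse to confirm the green marks on the scale.
- **Ring position:** I estimate it within about 1.5 mm of the bore axis, at 43.6 mm height against the groove's 43 mm. The height is calculated from the arm's pose, because the ring was hard to see once inside the bore.
- **Level and contact:** the tool was vertical to within 0.1°, and the tweezers looked level in the side picture. Sideways force stayed below 1 N. The vertical reading was mostly 0.6–0.9 N, about the tweezers' own weight, with noisy readings of 1.8 N and 2.4 N, the latter just before hand-in.

**Disagreement:** the two cameras put the bore about 2 mm apart in x and 4 mm apart in y. I positioned the ring between what they indicated, and it went in without noticeable force.

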